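# Find the fullest tin in the cold store by feel and hold it up

### The job

The cook wants the fullest of the three identical closed tins on the board. Heft them one at a time from the robot's left to its right - lift each a hand's breadth clear of the board and stand it back upright where it was - then hold the heaviest one up, upright and still, about 15 cm above the board for the cook to take, and finish while still holding it (if the last one hefted is the heaviest, it need not be put down first). Leave the jar, the bottle and the tub alone.

Things in the scene. Friction and masses are not known exactly. Their poses are not given: they have to be found in the camera images.
- board: Brown wooden board lying fixed on the steel bench, 200 mm along its x, 520 mm along its y, 15 mm thick; origin: centre of its underside, on the bench top; z up. The tins stand on it, 130 to 190 mm apart along its y. Unseen fillings make a tin weigh 0.23 to 0.8 kg; which is heaviest changes every time, and it outweighs each of the others by at least 0.2 kg.
- tin_left: Closed metal tin, the left of three identical upright tins on the board (largest y). 58 mm along its x (the way to grip it), 100 mm along its y, 95 mm high; flat lid that stays on, flush with the sides within 1 mm. Origin: centre of its underside; z up. Its x axis points away from the robot to within 0.65 rad. Weight: see board.
- tin_middle: Closed metal tin, the middle of three identical upright tins on the board (between them). 58 mm along its x (the way to grip it), 100 mm along its y, 95 mm high; flat lid that stays on, flush with the sides within 1 mm. Origin: centre of its underside; z up. Its x axis points away from the robot to within 0.65 rad. Weight: see board.
- tin_right: Closed metal tin, the right of three identical upright tins on the board (smallest y). 58 mm along its x (the way to grip it), 100 mm along its y, 95 mm high; flat lid that stays on, flush with the sides within 1 mm. Origin: centre of its underside; z up. Its x axis points away from the robot to within 0.65 rad. Weight: see board.
- jar: Bystander: green glass jar with a white cap, 72 mm across, 110 mm high, on the bench to the left of the board; origin: centre of its underside.
- sauce: Bystander: orange sauce bottle with a white cap, 60 mm across, 160 mm high, on the bench to the right of the board; origin: centre of its underside.
- tub: Bystander: low white tub with a grey lid, 118 mm along x, 158 mm along y, 69 mm high, on the bench to the right of the board; origin: centre of its underside.
Mind the look-alikes: they are no part of the job. Leave any red look-alike of the tin_left alone.

How it is judged:
By the outcome, as a careful person would: the job done as asked, in the order asked, and still so for the second after the job is handed in, while the arm keeps its last pose, push and grip.
It also fails if it takes over 61 s, if anything falls off the work surface, if the arm or the gripper's body presses on something with over 40 N, if the wrist force passes 120 N, or if a joint passes its speed limit or range.

### The arm

A 6-joint arm with a two-finger parallel gripper is mounted at the origin on the work surface. World frame = base frame: x ahead of the robot, y to its left, z up, the work surface at z = 0. Lengths are in m, angles in degrees, forces in N, time in s.
With the tool pointing down it reaches from about 0.3 to 0.75 m from the base axis. Payload 8.5 kg.
Tool frame: the origin (TCP) lies on the centre line of the jaws, within the pads' length; the fingertips stand env.tips_ahead ahead of it and the grasp point (between the pads) lies 8 mm behind it (env.tips_ahead is the distance from the TCP to the fingertips, in m); z points along the fingers, y is the direction in which the jaws open and shut (so a half turn about z gives the same grasp; the last joint's range is limited). The gripper opens to 85 mm and grips with 20 to 120 N. Pads are 22 mm wide; open, the fingers measure 114 mm over their backs; the gripper's body (76 mm by 85 mm) begins 54 mm behind the grasp point. The pads swing forward as they close: fully open they stand 13 mm farther back than shut.
Start: joints at [-81.033, 21.807, 74.336, -0, 83.858, -12.336], TCP at [0.2, -0.512, 0.242] pointing down, gripper open.
Joint ranges: [-178.18, 178.18], [-50.72, 133.34], [12.68, 142.11], [-81.47, 261.47], [9.98, 163.14], [-165.26, 165.26]. Speed limits (degrees/s): [136.94, 136.94, 180, 180, 180, 180].

### API

Orientations are given as a 3x3 rotation matrix whose columns are the frame's x, y, z axes.
In Python, from rig import env gives the robot as it stands.
- The arm moves only by the tool servo_tool, never from a script. Its argument "commands" is a list of rows, each an object with "linear": the shift along the tool's x, y, z in mm, a list of three; "angular": the turn, a rotation vector about the tool's x, y, z in degrees, a list of three; "gripper": the opening, from -1 (shut) to 1 (fully open). In form: [{"linear": [x, y, z], "angular": [rx, ry, rz], "gripper": gripper}, ...]. A call has 1 to 20 rows; each row is the pose to reach, as a shift and turn from the pose commanded when the call began, along the tool's axes at that moment; what a row does not reach only later rows make up. A row lasts 1/10 s, in which the tool goes at most 50 mm and 8.59 degrees, less where a joint would pass 70% of its speed; a pose out of reach is approached as far as the arm can. A call with a gripper value outside its range is refused whole. The fingers move at their own pace and stop on an object; "force" is the grip in N (left out, the last holds). Time passes only in rows, so rows that repeat a pose let the fingers close. It gives the time, the measured TCP pose, the force and the opening at its end, in the units of the state.
- env.observe(): the state, without advancing time (a new reading comes with each control period).
- env.get_image(name): name is "scene" or "top" or "wrist"; returns a dict with "frame" (384x512x3 uint8, blue, green, red), "fx", "fy", "cx", "cy" (pixels), "cam_to_world" (4x4, takes a point from camera to world coordinates); the wrist camera has in their place "T_tool_cam" (4x4, takes a point from camera to tool coordinates, whose origin is the TCP and whose axes are the flange's). Camera axes: x right, y up, looking along -z (the intrinsics and any distortion apply to the point x, -y, -z); pixel columns grow to the right and rows downward; lengths in m; the calibration is good to about 2 mm. A picture is of the moment at which its call begins: read the wrist's pose just before it. There is no depth.
- env.close_job(): hands the job in, once; it reports no verdict.
Trained networks look in a picture, given as the dict that the camera call returned (one of the last four; its "shot" number tells which), for a name from the list of things; names that differ only in an ending like _2 or _b are one class to them, and where a whole thing is asked for, a point or a joint stands for the part that bears it (a point fixed in the world has none). Each returns a list of dicts, best first, with "confidence" (0 to 1); they miss things now and then, are a little off and sometimes report something else, mostly with a low value. They report only what shows in the picture. A call takes as long as a camera call. They do not tell look-alikes from the thing itself.
- env.trace(picture, query): "pixels" (384x512 bool, what is visible of it) and "extent" ([left, top, right, bottom] in pixels, round what is visible of it).
The state is a dict: "time_s": time; "q": joint angles; "qvel": joint speeds; "joint_efforts": joint torques, N m; "position": TCP position; "tool_rot": TCP orientation; "ft_force": force on the tool from outside, world axes, zero at the start; "wrist_torque": the same for the moment, N m; "grip_width": finger opening in m.
Only numpy, scipy, OpenCV 4.12 (cv2) and the standard library are available. Lean on these libraries where they do the work, as an engineer would, in place of code of your own. Each camera call takes 0.05 s, during which the arm holds its last target.

## Working session

There is one attempt and no reset: what is moved stays moved. The work goes in short steps, Python scripts to look and compute and a tool call to move; the robot and the scene stay as the last step left them, time stands still between calls to the robot, and variables do not carry over. Pictures are saved under pics/ and viewed, and the job is handed in when it is done.

Besides the shell and the picture viewer there is one more tool, called after "Request:" as name(argument=value, ...), one argument or row to a line, values as JSON. servo_tool: Moves the arm, as the interface text tells. Its arguments: {"type":"object","properties":{"commands":{"type":"array","items":{"type":"object","properties":{"linear":{"type":"array","items":{"type":"number"}},"angular":{"type":"array","items":{"type":"number"}},"gripper":{"type":"number"}}}},"force":{"type":"number"}},"required":["commands"]}

```bash
ls; mkdir -p pics; cat > h.py <<'E'
import numpy as np, cv2
from rig import env
E
python3 - <<'E'
from h import *
s=env.observe(); print({k:np.round(v,4).tolist() for k,v in s.items()}, env.tips_ahead)
for n in ["scene","top"]:
    p=env.get_image(n); cv2.imwrite(f"pics/{n}0.png",p["frame"]); print(n,p["fx"],p["fy"],p["cx"],p["cy"],[k for k in p],np.round(p["cam_to_world"],3).tolist())
    for q in ["tin_left","board","jar","sauce","tub"]:
        for d in env.trace(p,q): print(q,d["extent"],d["confidence"])
    np.save(f"{n}0.npy",p,allow_pickle=True)
E
```

```text
pics
{'time_s': 0.0, 'q': [-81.0324, 21.8403, 74.3842, 0.0008, 83.8592, -12.3365], 'qvel': [0.0666, 0.0521, 0.0188, -0.0578, -0.0046, 0.0536], 'joint_efforts': [0.0009, -44.8465, -23.128, -0.0001, 0.0048, -0.0], 'position': [0.1998, -0.5121, 0.2417], 'tool_rot': [[0.9317, 0.3633, -0.0002], [0.3633, -0.9317, 0.0014], [0.0003, -0.0014, -1.0]], 'ft_force': [-0.4037, -0.2415, -0.8459], 'wrist_torque': [-0.0204, -0.0068, 0.0322], 'grip_width': 0.0855} 0.011
scene 435.2698408449473 435.2698408449473 252.10382129705104 195.72996794397022 ['frame', 'fx', 'fy', 'cx', 'cy', 'cam_to_world', 'shot'] [[-0.708, -0.466, 0.53, 1.379], [0.706, -0.472, 0.528, 0.863], [0.004, 0.748, 0.663, 1.091], [0.0, 0.0, 0.0, 1.0]]
tin_left [283.7, 212.8, 311.3, 264.6] 0.98
tin_left [285.9, 165.5, 315.8, 196.9] 0.83
tin_left [246.7, 183.1, 282.8, 217.7] 0.63
tin_left [205.7, 213.6, 241.1, 247.8] 0.63
tin_left [206.2, 142.8, 237.9, 176.4] 0.28
board [183.1, 157.3, 303.0, 243.3] 0.88
board [249.1, 182.4, 284.7, 221.7] 0.47
jar [362.5, 249.9, 392.1, 287.0] 0.61
sauce [188.8, 100.3, 206.0, 138.3] 0.61
tub [146.7, 126.3, 190.8, 165.9] 0.71
top 451.10945815582096 451.10945815582096 256.51946294235927 190.0135646073791 ['frame', 'fx', 'fy', 'cx', 'cy', 'cam_to_world', 'shot'] [[-0.033, 0.979, -0.2, 0.274], [-0.999, -0.033, 0.002, 0.016], [-0.004, 0.2, 0.98, 1.476], [0.0, 0.0, 0.0, 1.0]]
tin_left [215.2, 240.1, 243.5, 275.1] 0.98
tin_left [156.2, 161.7, 187.7, 206.4] 0.71
tin_left [215.9, 118.7, 251.3, 161.6] 0.6
board [195.5, 167.6, 357.6, 247.6] 0.77
jar [79.4, 203.4, 108.5, 223.4] 0.82
jar [195.9, 168.1, 358.7, 248.2] 0.52
jar [406.7, 233.7, 436.6, 255.3] 0.45
sauce [406.7, 235.1, 436.9, 256.1] 0.84
sauce [217.7, 181.8, 246.3, 208.7] 0.62
tub [373.4, 167.3, 427.2, 203.3] 0.74
tub [308.8, 195.4, 342.3, 222.6] 0.58
```

```bash
python3 - <<'E'
import cv2
a=cv2.imread("pics/top0.png"); cv2.imwrite("pics/top0c.png",cv2.resize(a[100:300,60:460],None,fx=2,fy=2,interpolation=cv2.INTER_CUBIC))
a=cv2.imread("pics/scene0.png"); cv2.imwrite("pics/scene0c.png",cv2.resize(a[90:300,130:400],None,fx=2.8,fy=2.8,interpolation=cv2.INTER_CUBIC))
E
```

```text
(no output)
```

View pics/top0c.png

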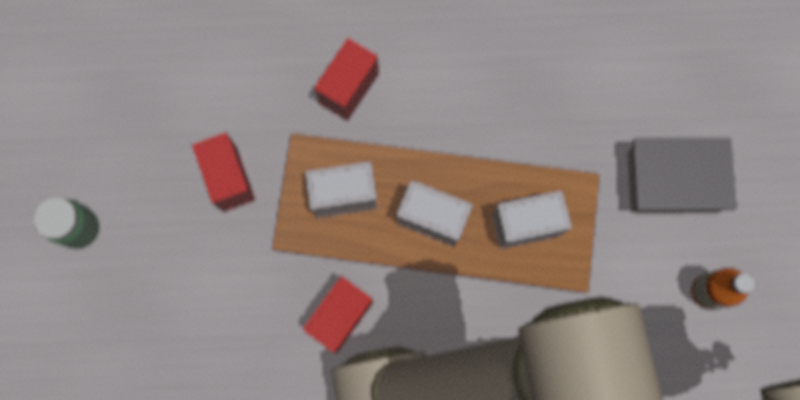

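View pics/scene0c.png

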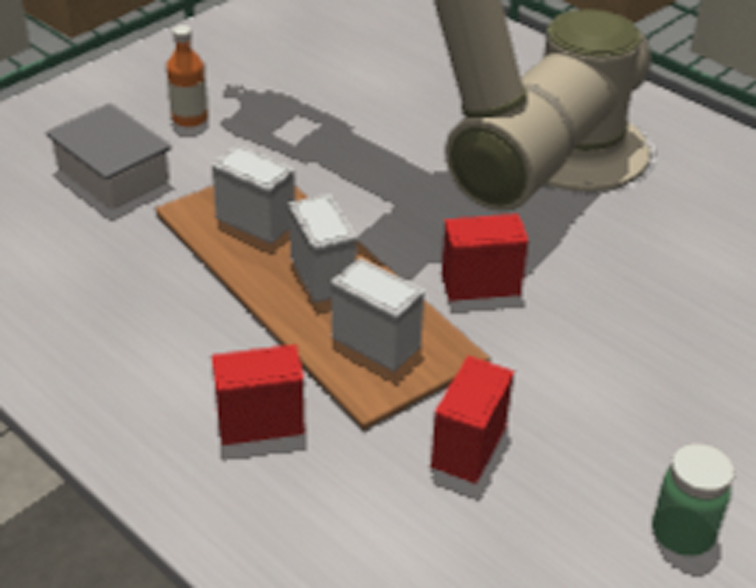

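The top view shows the three grey-white-lidded tins on the board at about (230,193), (277,206) and (327,209) in full-image pixels. Three red look-alikes stand off the board at (233,139), (171,185) and (229,257); only the grey tins fit "on the board". Next I measure the lids.

```bash
cat >> h.py <<'E'
def unproj(p,uv,z,T=None):
    T=p["cam_to_world"] if T is None else T
    uv=np.atleast_2d(uv).astype(float)
    d=np.c_[(uv[:,0]-p["cx"])/p["fx"],-(uv[:,1]-p["cy"])/p["fy"],-np.ones(len(uv))]@T[:3,:3].T
    return T[:3,3]+d*((z-T[2,3])/d[:,2])[:,None]
def lids(p,boxes=None,T=None,z=0.11,thr=150,K=4):
    f=cv2.resize(p["frame"],None,fx=K,fy=K,interpolation=cv2.INTER_CUBIC)
    hsv=cv2.cvtColor(f,cv2.COLOR_BGR2HSV); out=[]
    m=((hsv[...,2]>thr)&(hsv[...,1]<40)).astype(np.uint8)
    for (l,t,r,b) in boxes:
        mm=np.zeros_like(m); mm[t*K:b*K,l*K:r*K]=m[t*K:b*K,l*K:r*K]
        cs,_=cv2.findContours(mm,cv2.RETR_EXTERNAL,cv2.CHAIN_APPROX_NONE)
        c=max(cs,key=cv2.contourArea)[:,0,:]
        w=unproj(p,(c+0.5)/K-0.5,z,T)[:,:2]
        (cx,cy),(a,bb),ang=cv2.minAreaRect((w*1000).astype(np.float32))
        if a>bb: a,bb,ang=bb,a,ang+90   # a short; angle of short side dir
        ang=(ang+90)%180-90
        out.append((cx,cy,a,bb,ang)); 
    return out
E
python3 - <<'E'
from h import *
p=np.load("top0.npy",allow_pickle=True).item()
f=p["frame"]; print(f[193,230],f[206,277],f[209,327],f[175,210],f[203,235])
B=[(208,176,252,212),(254,186,300,222),(304,192,350,224)]
for thr in (140,160,180):
  for r in lids(p,B,thr=thr): print(thr,np.round(r,1))
p=np.load("scene0.npy",allow_pickle=True).item()
B=[(246,180,285,203),(228,157,262,180),(200,140,240,160)]
for thr in (180,):
  for r in lids(p,B,thr=thr): print(thr,np.round(r,1))
E
```

```text
[178 172 171] [177 172 171] [180 175 173] [ 75 108 151] [79 80 85]
140 [549.3  94.2  59.  101.9   6.9]
140 [505.7 -48.9  59.4 102.  -24.1]
140 [ 491.  -201.7   60.   100.7    9.3]
160 [550.3  94.2  53.4  94.2   6.5]
160 [505.5 -49.4  54.   96.5 -24.6]
160 [ 491.  -202.2   53.3   96.7   10.2]Traceback (most recent call last):
  File "<stdin>", line 6, in <module>
  File "h.py", line 15, in lids
    c=max(cs,key=cv2.contourArea)[:,0,:]
      ~~~^^^^^^^^^^^^^^^^^^^^^^^^
ValueError: max() iterable argument is empty
```

```bash
cat >> h.py <<'E'
from scipy.spatial.transform import Rotation as Ro
def go(x,y,z,yaw):
    s=env.observe(); R=np.array(s["tool_rot"]); p=np.array(s["position"])
    c,n=np.cos(np.radians(yaw)),np.sin(np.radians(yaw))
    G=np.array([[-n,c,0],[c,n,0],[0,0,-1.]]); G=np.c_[np.array([-n,c,0]),np.array([c,n,0]),[0,0,-1.]]
    print("t",s["time_s"],"pos",np.round(p*1000,1),"lin",np.round(R.T@(np.array([x,y,z])-p*1000),1),"ang",np.round(Ro.from_matrix(R.T@G).as_rotvec(degrees=True),2),
     "F",np.round(s["ft_force"],2),"w",round(s["grip_width"]*1000,1))
E
python3 -c "
from h import *
go(549.5,94,200,6.8)"
```

```text
t 0.6 pos [ 199.8 -512.4  242.3] lin [ 546.1 -437.9   42.3] ang [ -0.   -0.  -75.5] F [ 0.62 -0.29 -0.17] w 85.9
```

Request:
servo_tool(
  commands=[
    {"linear":[30,-24,0],"angular":[0,0,-4],"gripper":1},
    {"linear":[75,-60,0],"angular":[0,0,-11],"gripper":1},
    {"linear":[113,-90,5],"angular":[0,0,-17],"gripper":1},
    {"linear":[150,-120,10],"angular":[0,0,-23],"gripper":1},
    {"linear":[188,-150,15],"angular":[0,0,-29],"gripper":1},
    {"linear":[226,-180,20],"angular":[0,0,-35],"gripper":1},
    {"linear":[264,-210,25],"angular":[0,0,-40],"gripper":1},
    {"linear":[302,-240,30],"angular":[0,0,-45],"gripper":1},
    {"linear":[340,-271,32],"angular":[0,0,-50],"gripper":1},
    {"linear":[378,-302,34],"angular":[0,0,-54],"gripper":1},
    {"linear":[416,-333,36],"angular":[0,0,-58],"gripper":1},
    {"linear":[454,-364,38],"angular":[0,0,-63],"gripper":1},
    {"linear":[490,-393,40],"angular":[0,0,-68],"gripper":1},
    {"linear":[520,-417,42],"angular":[0,0,-72],"gripper":1},
    {"linear":[538,-432,42],"angular":[0,0,-75],"gripper":1},
    {"linear":[546,-438,42],"angular":[0,0,-75.5],"gripper":1},
    {"linear":[546,-438,42],"angular":[0,0,-75.5],"gripper":1},
    {"linear":[546,-438,42],"angular":[0,0,-75.5],"gripper":1},
    {"linear":[546,-438,42],"angular":[0,0,-75.5],"gripper":1},
  ],
  force=60,
)

```text
time_s: 2.5
position: [0.549, 0.0929, 0.2005]
tool_rot: [[-0.116, 0.993, 0.0], [0.993, 0.116, -0.0], [-0.0, 0.0, -1.0]]
ft_force: [-0.3, 0.3, 0.2]
grip_width: 0.0856
```

```bash
python3 - <<'E'
from h import *
go(549.5,94,75,6.8)
s=env.observe()
p=env.get_image("wrist"); cv2.imwrite("pics/w1.png",p["frame"])
T=np.eye(4);T[:3,:3]=s["tool_rot"];T[:3,3]=s["position"]
p["cam_to_world"]=T@p["T_tool_cam"]; np.save("w1.npy",p,allow_pickle=True)
for d in env.trace(p,"tin_left"): print(d["extent"],d["confidence"])
print({k:v for k,v in p.items() if k not in("frame",)})
E
```

```text
t 2.5 pos [549.   92.9 200.5] lin [  1.1   0.6 125.5] ang [ 0.    0.01 -0.12] F [-0.3   0.29  0.17] w 85.6
[385.1, 142.4, 509.1, 289.4] 0.86
[217.3, 115.9, 303.9, 262.8] 0.82
[0.0, 73.5, 123.3, 218.3] 0.67
[278.3, 0.0, 306.4, 5.9] 0.59
{'fx': 327.52492954300095, 'fy': 327.52492954300095, 'cx': 257.41958781223707, 'cy': 191.03028134284622, 'T_tool_cam': array([[ 1.32672554e-03,  9.57115012e-01,  2.89705185e-01,
         7.49966514e-02],
       [ 9.99999107e-01, -1.22345248e-03, -5.37579679e-04,
        -5.72185453e-05],
       [-1.60085053e-04,  2.89705640e-01, -9.57115780e-01,
        -1.31607448e-01],
       [ 0.00000000e+00,  0.00000000e+00,  0.00000000e+00,
         1.00000000e+00]]), 'shot': 3, 'cam_to_world': array([[ 9.93050855e-01, -1.12583423e-01, -3.42778631e-02,
         5.40260715e-01],
       [ 1.17685899e-01,  9.50409242e-01,  2.87875498e-01,
         1.67380476e-01],
       [ 1.67988988e-04, -2.89909030e-01,  9.57054192e-01,
         3.32125039e-01],
       [ 0.00000000e+00,  0.00000000e+00,  0.00000000e+00,
         1.00000000e+00]])}
```

View pics/w1.png

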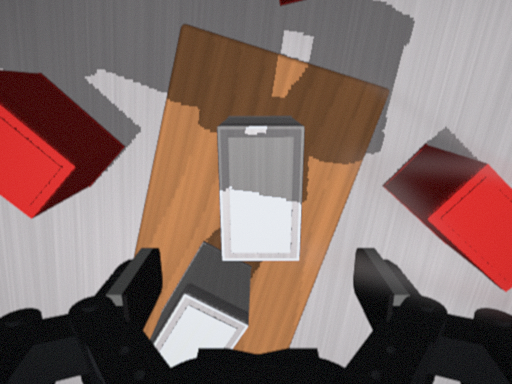

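The enlarged wrist view shows the grey tin on the board, with its lid running from (219,126) to (299,260), between the jaws. Two red look-alikes stand off the board on either side. The lower-left lid at (200,330) is the middle tin. This is tin_left.

```bash
python3 - <<'E'
from h import *
p=np.load("w1.npy",allow_pickle=True).item()
c=np.array([[219,126.5],[303,125],[299.5,260.5],[222.5,260.5]])
w=unproj(p,c,.11)*1000; print(np.round(w,1),w.mean(0))
for a,b in((0,1),(1,2),(2,3),(3,0)):
    d=w[b]-w[a]; print(np.linalg.norm(d),np.degrees(np.arctan2(d[1],d[0])))
E
```

```text
[[517.4 142.3 110. ]
 [573.  149.9 110. ]
 [586.3  49.7 110. ]
 [528.4  42.9 110. ]] [551.29448574  96.20547934 110.        ]
56.141077349821195 7.765758701093832
101.05778783117532 -82.43274317031225
58.31087084526069 -173.24672943652328
100.05831618160265 96.32786125001161
```

Request:
servo_tool(
  commands=[
    {"linear":[2,1.5,15],"angular":[0,0,-0.2],"gripper":1},
    {"linear":[2,1.5,40],"angular":[0,0,-0.2],"gripper":1},
    {"linear":[2,1.5,65],"angular":[0,0,-0.2],"gripper":1},
    {"linear":[2,1.5,90],"angular":[0,0,-0.2],"gripper":1},
    {"linear":[2,1.5,110],"angular":[0,0,-0.2],"gripper":1},
    {"linear":[2,1.5,122],"angular":[0,0,-0.2],"gripper":1},
    {"linear":[2,1.5,127],"angular":[0,0,-0.2],"gripper":1},
    {"linear":[2,1.5,127],"angular":[0,0,-0.2],"gripper":1},
    {"linear":[2,1.5,127],"angular":[0,0,-0.2],"gripper":-1},
    {"linear":[2,1.5,127],"angular":[0,0,-0.2],"gripper":-1},
    {"linear":[2,1.5,127],"angular":[0,0,-0.2],"gripper":-1},
    {"linear":[2,1.5,127],"angular":[0,0,-0.2],"gripper":-1},
    {"linear":[2,1.5,127],"angular":[0,0,-0.2],"gripper":-1},
    {"linear":[2,1.5,127],"angular":[0,0,-0.2],"gripper":-1},
    {"linear":[2,1.5,127],"angular":[0,0,-0.2],"gripper":-1},
    {"linear":[2,1.5,127],"angular":[0,0,-0.2],"gripper":-1},
  ],
  force=60,
)

```text
time_s: 4.2
position: [0.5509, 0.0962, 0.0744]
tool_rot: [[-0.122, 0.993, 0.002], [0.993, 0.122, -0.0], [-0.0, 0.002, -1.0]]
ft_force: [-2.0, -1.0, 7.2]
grip_width: 0.0573
```

Request:
servo_tool(
  commands=[
    {"linear":[0,0,-4],"angular":[0,0,0],"gripper":-1},
    {"linear":[0,0,-14],"angular":[0,0,0],"gripper":-1},
    {"linear":[0,0,-29],"angular":[0,0,0],"gripper":-1},
    {"linear":[0,0,-46],"angular":[0,0,0],"gripper":-1},
    {"linear":[0,0,-63],"angular":[0,0,0],"gripper":-1},
    {"linear":[0,0,-80],"angular":[0,0,0],"gripper":-1},
    {"linear":[0,0,-95],"angular":[0,0,0],"gripper":-1},
    {"linear":[0,0,-105],"angular":[0,0,0],"gripper":-1},
    {"linear":[0,0,-110],"angular":[0,0,0],"gripper":-1},
    {"linear":[0,0,-110],"angular":[0,0,0],"gripper":-1},
    {"linear":[0,0,-110],"angular":[0,0,0],"gripper":-1},
    {"linear":[0,0,-110],"angular":[0,0,0],"gripper":-1},
    {"linear":[0,0,-110],"angular":[0,0,0],"gripper":-1},
    {"linear":[0,0,-110],"angular":[0,0,0],"gripper":-1},
  ],
)

```text
time_s: 5.6
position: [0.5505, 0.0962, 0.183]
tool_rot: [[-0.122, 0.993, -0.001], [0.993, 0.122, 0.0], [0.0, -0.001, -1.0]]
ft_force: [-0.4, 0.7, -6.1]
grip_width: 0.0575
```

```bash
python3 - <<'E'
from h import *
go(549.5,94,75,6.8)
p=env.get_image("scene"); cv2.imwrite("pics/s1.png",cv2.resize(p["frame"][90:300,130:400],None,fx=2.8,fy=2.8)); s=env.observe(); print(np.round(s["ft_force"],2),np.round(s["wrist_torque"],2),np.round(s["joint_efforts"],2),s["grip_width"])
E
```

```text
t 5.6 pos [550.5  96.2 183. ] lin [ -2.1  -1.2 108. ] ang [-0.04 -0.01  0.2 ] F [-0.45  0.67 -6.1 ] w 57.5
[ 0.21  0.17 -6.68] [ 0.   -0.03  0.02] [ 0.000e+00 -5.020e+01 -2.359e+01 -1.000e-02  0.000e+00 -0.000e+00] 0.05754945932468067
```

View pics/s1.png

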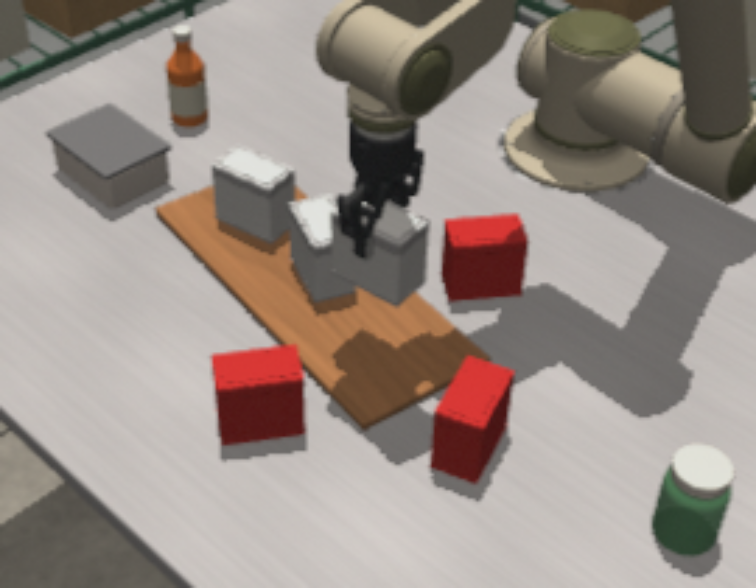

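The scene view shows tin_left hanging upright at crop (380,250), clear of the board, with nothing else moved. The force reading is about 6.4 N. Now I put it back.

Request:
servo_tool(
  commands=[
    {"linear":[0,0,5],"angular":[0,0,0],"gripper":-1},
    {"linear":[0,0,18],"angular":[0,0,0],"gripper":-1},
    {"linear":[0,0,35],"angular":[0,0,0],"gripper":-1},
    {"linear":[0,0,52],"angular":[0,0,0],"gripper":-1},
    {"linear":[0,0,69],"angular":[0,0,0],"gripper":-1},
    {"linear":[0,0,84],"angular":[0,0,0],"gripper":-1},
    {"linear":[0,0,95],"angular":[0,0,0],"gripper":-1},
    {"linear":[0,0,102],"angular":[0,0,0],"gripper":-1},
    {"linear":[0,0,106],"angular":[0,0,0],"gripper":-1},
    {"linear":[0,0,108],"angular":[0,0,0],"gripper":-1},
    {"linear":[0,0,109],"angular":[0,0,0],"gripper":-1},
    {"linear":[0,0,109.5],"angular":[0,0,0],"gripper":-1},
    {"linear":[0,0,109.5],"angular":[0,0,0],"gripper":-1},
  ],
)

```text
time_s: 6.95
position: [0.5509, 0.0962, 0.0745]
tool_rot: [[-0.122, 0.993, 0.001], [0.993, 0.122, -0.0], [-0.0, 0.001, -1.0]]
ft_force: [-1.3, -0.2, -2.2]
grip_width: 0.0577
```

Request:
servo_tool(
  commands=[
    {"linear":[0,0,0.5],"angular":[0,0,0],"gripper":-1},
    {"linear":[0,0,1],"angular":[0,0,0],"gripper":-1},
    {"linear":[0,0,1],"angular":[0,0,0],"gripper":-1},
  ],
)

```text
time_s: 7.25
position: [0.5508, 0.0962, 0.0744]
tool_rot: [[-0.122, 0.993, 0.002], [0.993, 0.122, -0.0], [-0.0, 0.002, -1.0]]
ft_force: [-6.0, -0.5, 8.8]
grip_width: 0.0573
```

Seated. I open and rise.

Request:
servo_tool(
  commands=[
    {"linear":[0,0,0],"angular":[0,0,0],"gripper":1},
    {"linear":[0,0,0],"angular":[0,0,0],"gripper":1},
    {"linear":[0,0,0],"angular":[0,0,0],"gripper":1},
    {"linear":[0,0,0],"angular":[0,0,0],"gripper":1},
    {"linear":[0,0,0],"angular":[0,0,0],"gripper":1},
    {"linear":[0,0,-5],"angular":[0,0,0],"gripper":1},
    {"linear":[0,0,-20],"angular":[0,0,0],"gripper":1},
    {"linear":[0,0,-45],"angular":[0,0,0],"gripper":1},
    {"linear":[0,0,-75],"angular":[0,0,0],"gripper":1},
    {"linear":[0,0,-100],"angular":[0,0,0],"gripper":1},
    {"linear":[0,0,-120],"angular":[0,0,0],"gripper":1},
    {"linear":[0,0,-127],"angular":[0,0,0],"gripper":1},
    {"linear":[0,0,-127],"angular":[0,0,0],"gripper":1},
  ],
)

```text
time_s: 8.55
position: [0.5508, 0.0962, 0.2005]
tool_rot: [[-0.122, 0.993, 0.002], [0.993, 0.122, -0.0], [-0.0, 0.002, -1.0]]
ft_force: [-0.1, 0.5, -1.1]
grip_width: 0.0855
```

```bash
python3 - <<'E'
from h import *
go(506.5,-48,200,-24.3)
s=env.observe()
p=env.get_image("wrist"); cv2.imwrite("pics/w2.png",p["frame"])
E
```

```text
t 8.55 pos [550.8  96.2 200.5] lin [-137.7  -61.6    0.4] ang [ 9.00e-02 -1.00e-02  3.13e+01] F [-0.1   0.5  -1.07] w 85.5
```

View pics/w2.png

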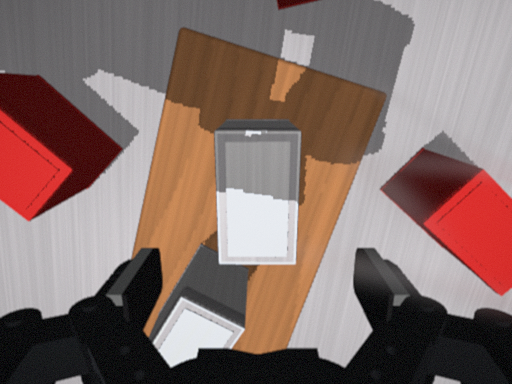

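tin_left stands upright again in its place (lid (216,130)-(297,263), almost the same pixels as before). Next is the middle tin.

Request:
servo_tool(
  commands=[
    {"linear":[-12,-5,0],"angular":[0,0,3],"gripper":1},
    {"linear":[-36,-16,0],"angular":[0,0,8],"gripper":1},
    {"linear":[-66,-29,0],"angular":[0,0,15],"gripper":1},
    {"linear":[-96,-43,0],"angular":[0,0,22],"gripper":1},
    {"linear":[-120,-54,0],"angular":[0,0,28],"gripper":1},
    {"linear":[-134,-60,0],"angular":[0,0,30.5],"gripper":1},
    {"linear":[-138,-61.5,0],"angular":[0,0,31.3],"gripper":1},
    {"linear":[-138,-61.5,0],"angular":[0,0,31.3],"gripper":1},
    {"linear":[-138,-61.5,0],"angular":[0,0,31.3],"gripper":1},
  ],
)

```text
time_s: 9.5
position: [0.5064, -0.0479, 0.1995]
tool_rot: [[0.411, 0.912, -0.001], [0.912, -0.411, 0.0], [0.0, -0.001, -1.0]]
ft_force: [0.5, -0.0, 0.1]
grip_width: 0.0854
```

```bash
python3 - <<'E'
from h import *
go(506.5,-48,75,-24.3)
s=env.observe()
p=env.get_image("wrist"); cv2.imwrite("pics/w3.png",p["frame"])
T=np.eye(4);T[:3,:3]=s["tool_rot"];T[:3,3]=s["position"]
p["cam_to_world"]=T@p["T_tool_cam"]; np.save("w3.npy",p,allow_pickle=True)
E
```

```text
t 9.5 pos [506.4 -47.9 199.5] lin [-1.000e-01  2.000e-01  1.245e+02] ang [-0.04 -0.    0.03] F [ 0.47 -0.01  0.06] w 85.4
```

View pics/w3.png

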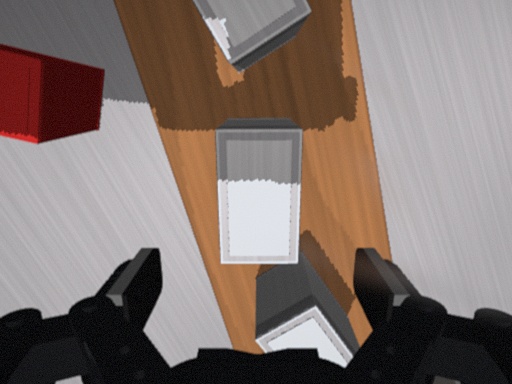

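The middle tin's lid, (217,128)-(299,263), is square to the jaws and centred. I go down and grip.

Request:
servo_tool(
  commands=[
    {"linear":[0.5,0.5,15],"angular":[0,0,0],"gripper":1},
    {"linear":[0.5,0.5,40],"angular":[0,0,0],"gripper":1},
    {"linear":[0.5,0.5,65],"angular":[0,0,0],"gripper":1},
    {"linear":[0.5,0.5,90],"angular":[0,0,0],"gripper":1},
    {"linear":[0.5,0.5,110],"angular":[0,0,0],"gripper":1},
    {"linear":[0.5,0.5,121],"angular":[0,0,0],"gripper":1},
    {"linear":[0.5,0.5,125],"angular":[0,0,0],"gripper":1},
    {"linear":[0.5,0.5,125],"angular":[0,0,0],"gripper":1},
    {"linear":[0.5,0.5,125],"angular":[0,0,0],"gripper":-1},
    {"linear":[0.5,0.5,125],"angular":[0,0,0],"gripper":-1},
    {"linear":[0.5,0.5,125],"angular":[0,0,0],"gripper":-1},
    {"linear":[0.5,0.5,125],"angular":[0,0,0],"gripper":-1},
    {"linear":[0.5,0.5,125],"angular":[0,0,0],"gripper":-1},
    {"linear":[0.5,0.5,125],"angular":[0,0,0],"gripper":-1},
    {"linear":[0.5,0.5,125],"angular":[0,0,0],"gripper":-1},
    {"linear":[0.5,0.5,125],"angular":[0,0,0],"gripper":-1},
  ],
)

```text
time_s: 11.15
position: [0.5074, -0.048, 0.0758]
tool_rot: [[0.411, 0.911, 0.002], [0.911, -0.411, -0.0], [0.0, 0.002, -1.0]]
ft_force: [-0.8, 1.5, 6.6]
grip_width: 0.0576
```

Request:
servo_tool(
  commands=[
    {"linear":[0,0,-4],"angular":[0,0,0],"gripper":-1},
    {"linear":[0,0,-14],"angular":[0,0,0],"gripper":-1},
    {"linear":[0,0,-29],"angular":[0,0,0],"gripper":-1},
    {"linear":[0,0,-46],"angular":[0,0,0],"gripper":-1},
    {"linear":[0,0,-63],"angular":[0,0,0],"gripper":-1},
    {"linear":[0,0,-80],"angular":[0,0,0],"gripper":-1},
    {"linear":[0,0,-95],"angular":[0,0,0],"gripper":-1},
    {"linear":[0,0,-105],"angular":[0,0,0],"gripper":-1},
    {"linear":[0,0,-110],"angular":[0,0,0],"gripper":-1},
    {"linear":[0,0,-110],"angular":[0,0,0],"gripper":-1},
    {"linear":[0,0,-110],"angular":[0,0,0],"gripper":-1},
    {"linear":[0,0,-110],"angular":[0,0,0],"gripper":-1},
    {"linear":[0,0,-110],"angular":[0,0,0],"gripper":-1},
    {"linear":[0,0,-110],"angular":[0,0,0],"gripper":-1},
  ],
)

```text
time_s: 12.55
position: [0.507, -0.048, 0.1845]
tool_rot: [[0.411, 0.911, -0.001], [0.911, -0.411, 0.0], [-0.0, -0.001, -1.0]]
ft_force: [0.1, -0.1, -2.3]
grip_width: 0.0572
```

```bash
python3 - <<'E'
from h import *
go(506.5,-48,75,-24.3)
for i in range(3):
  p=env.get_image("scene"); s=env.observe(); print(np.round(s["ft_force"],2),np.round(s["joint_efforts"][1:3],2),s["grip_width"])
cv2.imwrite("pics/s2.png",cv2.resize(p["frame"][90:300,130:400],None,fx=2.8,fy=2.8));
E
```

```text
t 12.55 pos [507.  -48.  184.5] lin [ -0.2  -0.4 109.5] ang [-0.04  0.    0.  ] F [ 0.09 -0.08 -2.33] w 57.2
[ 0.35  0.46 -1.46] [-42.85 -21.68] 0.057288982895911236
[-0.26 -0.26 -1.86] [-42.84 -21.69] 0.05761749409461075
[-0.01  0.68 -2.73] [-42.84 -21.7 ] 0.057130467921231574
```

View pics/s2.png

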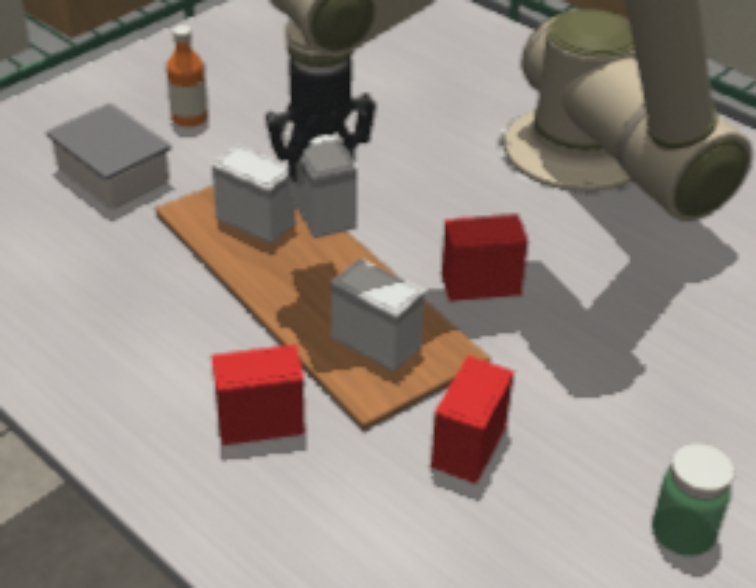

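The middle tin is lifted upright at crop (325,190), and tin_left stands back in place at (375,320). The middle tin reads about 2.1 N, so it is lighter than the left one. I put it back.

Request:
servo_tool(
  commands=[
    {"linear":[0,0,5],"angular":[0,0,0],"gripper":-1},
    {"linear":[0,0,18],"angular":[0,0,0],"gripper":-1},
    {"linear":[0,0,35],"angular":[0,0,0],"gripper":-1},
    {"linear":[0,0,52],"angular":[0,0,0],"gripper":-1},
    {"linear":[0,0,69],"angular":[0,0,0],"gripper":-1},
    {"linear":[0,0,84],"angular":[0,0,0],"gripper":-1},
    {"linear":[0,0,95],"angular":[0,0,0],"gripper":-1},
    {"linear":[0,0,102],"angular":[0,0,0],"gripper":-1},
    {"linear":[0,0,106],"angular":[0,0,0],"gripper":-1},
    {"linear":[0,0,108],"angular":[0,0,0],"gripper":-1},
    {"linear":[0,0,109],"angular":[0,0,0],"gripper":-1},
    {"linear":[0,0,109.5],"angular":[0,0,0],"gripper":-1},
    {"linear":[0,0,110],"angular":[0,0,0],"gripper":-1},
    {"linear":[0,0,110],"angular":[0,0,0],"gripper":-1},
  ],
)

```text
time_s: 14.1
position: [0.5073, -0.0481, 0.0758]
tool_rot: [[0.411, 0.911, 0.001], [0.911, -0.411, -0.0], [0.0, 0.001, -1.0]]
ft_force: [-1.9, 0.6, 5.7]
grip_width: 0.0573
```

Request:
servo_tool(
  commands=[
    {"linear":[0,0,0],"angular":[0,0,0],"gripper":1},
    {"linear":[0,0,0],"angular":[0,0,0],"gripper":1},
    {"linear":[0,0,0],"angular":[0,0,0],"gripper":1},
    {"linear":[0,0,0],"angular":[0,0,0],"gripper":1},
    {"linear":[0,0,0],"angular":[0,0,0],"gripper":1},
    {"linear":[0,0,-5],"angular":[0,0,0],"gripper":1},
    {"linear":[0,0,-20],"angular":[0,0,0],"gripper":1},
    {"linear":[0,0,-45],"angular":[0,0,0],"gripper":1},
    {"linear":[0,0,-75],"angular":[0,0,0],"gripper":1},
    {"linear":[0,0,-100],"angular":[0,0,0],"gripper":1},
    {"linear":[0,0,-120],"angular":[0,0,0],"gripper":1},
    {"linear":[0,0,-125],"angular":[0,0,0],"gripper":1},
    {"linear":[0,0,-125],"angular":[0,0,0],"gripper":1},
  ],
)

```text
time_s: 15.4
position: [0.5071, -0.048, 0.2001]
tool_rot: [[0.411, 0.911, 0.001], [0.911, -0.411, -0.0], [0.0, 0.001, -1.0]]
ft_force: [-0.0, -0.4, -0.7]
grip_width: 0.0852
```

```bash
python3 - <<'E'
from h import *
go(492,-200.5,200,9.5)
E
```

```text
t 15.4 pos [507.1 -48.  200.1] lin [-145.2   48.9    0.2] ang [ 6.00e-02  1.00e-02 -3.38e+01] F [-0.05 -0.4  -0.71] w 85.2
```

Request:
servo_tool(
  commands=[
    {"linear":[-12,4,0],"angular":[0,0,-3],"gripper":1},
    {"linear":[-36,12,0],"angular":[0,0,-8],"gripper":1},
    {"linear":[-66,22,0],"angular":[0,0,-15],"gripper":1},
    {"linear":[-98,33,0],"angular":[0,0,-22],"gripper":1},
    {"linear":[-124,42,0],"angular":[0,0,-29],"gripper":1},
    {"linear":[-140,47,0],"angular":[0,0,-33],"gripper":1},
    {"linear":[-145,49,0],"angular":[0,0,-33.8],"gripper":1},
    {"linear":[-145,49,0],"angular":[0,0,-33.8],"gripper":1},
    {"linear":[-145,49,0],"angular":[0,0,-33.8],"gripper":1},
  ],
)

```text
time_s: 16.3
position: [0.492, -0.1995, 0.1993]
tool_rot: [[-0.164, 0.986, -0.001], [0.986, 0.164, 0.001], [0.001, -0.001, -1.0]]
ft_force: [0.1, -0.5, 1.1]
grip_width: 0.0853
```

```bash
python3 - <<'E'
from h import *
go(492,-200.5,75,9.5)
p=env.get_image("wrist"); cv2.imwrite("pics/w4.png",p["frame"])
E
```

```text
t 16.3 pos [ 492.  -199.5  199.3] lin [-1.100e+00 -1.000e-01  1.243e+02] ang [-0.04 -0.06 -0.05] F [ 0.08 -0.55  1.07] w 85.3
```

View pics/w4.png

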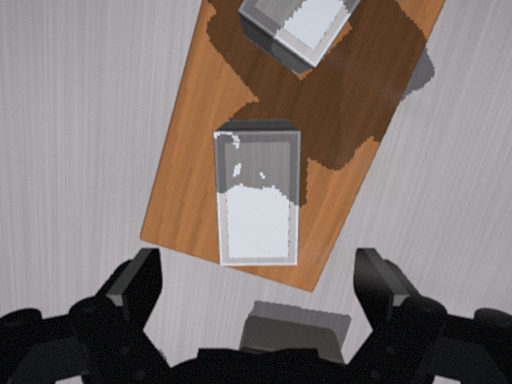

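The right tin's lid, (215,131)-(298,265), is centred and square to the jaws. The tub at (295,330) is well clear. I go down and grip.

Request:
servo_tool(
  commands=[
    {"linear":[-1,0,15],"angular":[0,0,0],"gripper":1},
    {"linear":[-1,0,40],"angular":[0,0,0],"gripper":1},
    {"linear":[-1,0,65],"angular":[0,0,0],"gripper":1},
    {"linear":[-1,0,90],"angular":[0,0,0],"gripper":1},
    {"linear":[-1,0,110],"angular":[0,0,0],"gripper":1},
    {"linear":[-1,0,121],"angular":[0,0,0],"gripper":1},
    {"linear":[-1,0,124.5],"angular":[0,0,0],"gripper":1},
    {"linear":[-1,0,124.5],"angular":[0,0,0],"gripper":1},
    {"linear":[-1,0,124.5],"angular":[0,0,0],"gripper":-1},
    {"linear":[-1,0,124.5],"angular":[0,0,0],"gripper":-1},
    {"linear":[-1,0,124.5],"angular":[0,0,0],"gripper":-1},
    {"linear":[-1,0,124.5],"angular":[0,0,0],"gripper":-1},
    {"linear":[-1,0,124.5],"angular":[0,0,0],"gripper":-1},
    {"linear":[-1,0,124.5],"angular":[0,0,0],"gripper":-1},
    {"linear":[-1,0,124.5],"angular":[0,0,0],"gripper":-1},
    {"linear":[-1,0,124.5],"angular":[0,0,0],"gripper":-1},
  ],
)

```text
time_s: 17.95
position: [0.4925, -0.2016, 0.0764]
tool_rot: [[-0.165, 0.986, 0.001], [0.986, 0.165, -0.001], [-0.001, 0.001, -1.0]]
ft_force: [-2.0, 0.7, 6.7]
grip_width: 0.0573
```

Request:
servo_tool(
  commands=[
    {"linear":[0,0,-4],"angular":[0,0,0],"gripper":-1},
    {"linear":[0,0,-14],"angular":[0,0,0],"gripper":-1},
    {"linear":[0,0,-29],"angular":[0,0,0],"gripper":-1},
    {"linear":[0,0,-46],"angular":[0,0,0],"gripper":-1},
    {"linear":[0,0,-63],"angular":[0,0,0],"gripper":-1},
    {"linear":[0,0,-80],"angular":[0,0,0],"gripper":-1},
    {"linear":[0,0,-95],"angular":[0,0,0],"gripper":-1},
    {"linear":[0,0,-105],"angular":[0,0,0],"gripper":-1},
    {"linear":[0,0,-110],"angular":[0,0,0],"gripper":-1},
    {"linear":[0,0,-110],"angular":[0,0,0],"gripper":-1},
    {"linear":[0,0,-110],"angular":[0,0,0],"gripper":-1},
    {"linear":[0,0,-110],"angular":[0,0,0],"gripper":-1},
    {"linear":[0,0,-110],"angular":[0,0,0],"gripper":-1},
    {"linear":[0,0,-110],"angular":[0,0,0],"gripper":-1},
  ],
)

```text
time_s: 19.35
position: [0.4922, -0.2013, 0.185]
tool_rot: [[-0.165, 0.986, -0.001], [0.986, 0.165, 0.0], [0.0, -0.0, -1.0]]
ft_force: [-0.7, -0.6, -3.3]
grip_width: 0.0573
```

```bash
python3 - <<'E'
from h import *
go(492,-200.5,75,9.5)
for i in range(4):
  p=env.get_image("scene"); s=env.observe(); print(np.round(s["ft_force"],2),np.round(s["joint_efforts"][1:3],2),s["grip_width"])
cv2.imwrite("pics/s3.png",cv2.resize(p["frame"][90:300,130:400],None,fx=2.8,fy=2.8));
E
```

```text
t 19.35 pos [ 492.2 -201.3  185. ] lin [  0.8   0.  110. ] ang [-0.03 -0.02  0.  ] F [-0.66 -0.6  -3.27] w 57.3
[ 0.39  0.3  -3.18] [-45.54 -22.23] 0.05724365905674554
[ 0.1   0.26 -3.54] [-45.53 -22.23] 0.057138528154620956
[-0.8   0.09 -4.29] [-45.54 -22.24] 0.05752044766236354
[ 0.51 -0.38 -4.01] [-45.54 -22.25] 0.05740213655495093
```

View pics/s3.png

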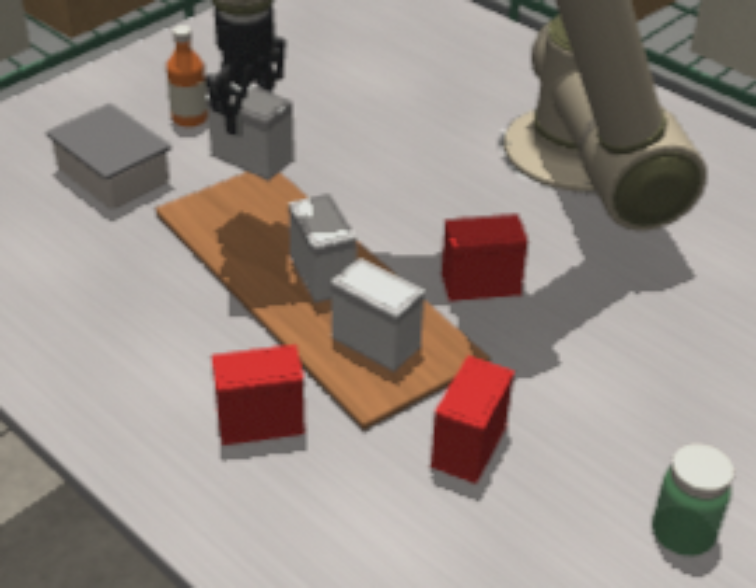

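The right tin hangs upright at crop (250,135) and reads about 3.7 N. That compares with 6.4 N for the left and 2.1 N for the middle, so the left tin is heaviest by about 0.27 kg. I put the right tin back.

Request:
servo_tool(
  commands=[
    {"linear":[0,0,5],"angular":[0,0,0],"gripper":-1},
    {"linear":[0,0,18],"angular":[0,0,0],"gripper":-1},
    {"linear":[0,0,35],"angular":[0,0,0],"gripper":-1},
    {"linear":[0,0,52],"angular":[0,0,0],"gripper":-1},
    {"linear":[0,0,69],"angular":[0,0,0],"gripper":-1},
    {"linear":[0,0,84],"angular":[0,0,0],"gripper":-1},
    {"linear":[0,0,95],"angular":[0,0,0],"gripper":-1},
    {"linear":[0,0,102],"angular":[0,0,0],"gripper":-1},
    {"linear":[0,0,106],"angular":[0,0,0],"gripper":-1},
    {"linear":[0,0,108],"angular":[0,0,0],"gripper":-1},
    {"linear":[0,0,109],"angular":[0,0,0],"gripper":-1},
    {"linear":[0,0,109.5],"angular":[0,0,0],"gripper":-1},
    {"linear":[0,0,110],"angular":[0,0,0],"gripper":-1},
    {"linear":[0,0,110],"angular":[0,0,0],"gripper":-1},
  ],
)

```text
time_s: 20.95
position: [0.4924, -0.2014, 0.0764]
tool_rot: [[-0.165, 0.986, 0.001], [0.986, 0.165, -0.001], [-0.001, 0.001, -1.0]]
ft_force: [-2.4, 1.8, 5.5]
grip_width: 0.0573
```

Request:
servo_tool(
  commands=[
    {"linear":[0,0,0],"angular":[0,0,0],"gripper":1},
    {"linear":[0,0,0],"angular":[0,0,0],"gripper":1},
    {"linear":[0,0,0],"angular":[0,0,0],"gripper":1},
    {"linear":[0,0,0],"angular":[0,0,0],"gripper":1},
    {"linear":[0,0,0],"angular":[0,0,0],"gripper":1},
    {"linear":[0,0,-5],"angular":[0,0,0],"gripper":1},
    {"linear":[0,0,-20],"angular":[0,0,0],"gripper":1},
    {"linear":[0,0,-45],"angular":[0,0,0],"gripper":1},
    {"linear":[0,0,-75],"angular":[0,0,0],"gripper":1},
    {"linear":[0,0,-100],"angular":[0,0,0],"gripper":1},
    {"linear":[0,0,-120],"angular":[0,0,0],"gripper":1},
    {"linear":[0,0,-124.5],"angular":[0,0,0],"gripper":1},
    {"linear":[0,0,-124.5],"angular":[0,0,0],"gripper":1},
  ],
)

```text
time_s: 22.25
position: [0.4923, -0.2013, 0.2001]
tool_rot: [[-0.165, 0.986, 0.001], [0.986, 0.165, -0.001], [-0.001, 0.001, -1.0]]
ft_force: [0.3, -0.6, -0.7]
grip_width: 0.0853
```

```bash
python3 - <<'E'
from h import *
go(550.8,96.2,200,7)
E
```

```text
t 22.25 pos [ 492.3 -201.3  200.1] lin [283.8 106.9  -0. ] ang [0.04 0.04 2.5 ] F [ 0.27 -0.62 -0.72] w 85.3
```

Request:
servo_tool(
  commands=[
    {"linear":[14,5,0],"angular":[0,0,0],"gripper":1},
    {"linear":[43,16,0],"angular":[0,0,0.5],"gripper":1},
    {"linear":[80,30,0],"angular":[0,0,1],"gripper":1},
    {"linear":[120,45,0],"angular":[0,0,1],"gripper":1},
    {"linear":[160,60,0],"angular":[0,0,1.5],"gripper":1},
    {"linear":[200,75,0],"angular":[0,0,2],"gripper":1},
    {"linear":[238,90,0],"angular":[0,0,2],"gripper":1},
    {"linear":[266,100,0],"angular":[0,0,2.5],"gripper":1},
    {"linear":[280,105.5,0],"angular":[0,0,2.5],"gripper":1},
    {"linear":[284,107,0],"angular":[0,0,2.5],"gripper":1},
    {"linear":[284,107,0],"angular":[0,0,2.5],"gripper":1},
    {"linear":[284,107,0],"angular":[0,0,2.5],"gripper":1},
  ],
)

```text
time_s: 23.45
position: [0.5508, 0.0953, 0.1996]
tool_rot: [[-0.121, 0.993, -0.0], [0.993, 0.121, -0.0], [-0.0, -0.0, -1.0]]
ft_force: [0.7, -0.1, -0.7]
grip_width: 0.0855
```

```bash
python3 - <<'E'
from h import *
go(550.8,96.2,75,7)
p=env.get_image("wrist"); cv2.imwrite("pics/w5.png",p["frame"])
E
```

```text
t 23.45 pos [550.8  95.3 199.6] lin [  0.9   0.2 124.6] ang [-0.03  0.01 -0.06] F [ 0.72 -0.14 -0.67] w 85.5
```

View pics/w5.png

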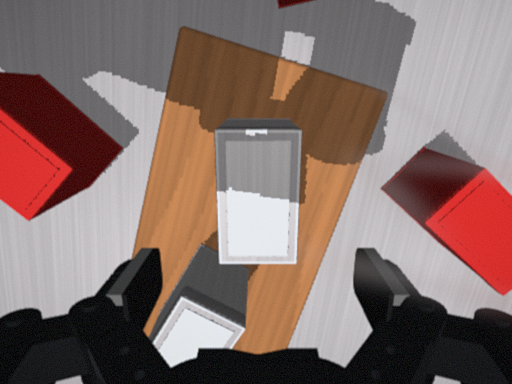

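The left tin is again centred between the jaws, with its lid at (216,129)-(298,263). I grip it and lift it 150 mm.

Request:
servo_tool(
  commands=[
    {"linear":[1,0,15],"angular":[0,0,0],"gripper":1},
    {"linear":[1,0,40],"angular":[0,0,0],"gripper":1},
    {"linear":[1,0,65],"angular":[0,0,0],"gripper":1},
    {"linear":[1,0,90],"angular":[0,0,0],"gripper":1},
    {"linear":[1,0,110],"angular":[0,0,0],"gripper":1},
    {"linear":[1,0,121],"angular":[0,0,0],"gripper":1},
    {"linear":[1,0,125],"angular":[0,0,0],"gripper":1},
    {"linear":[1,0,125],"angular":[0,0,0],"gripper":1},
    {"linear":[1,0,125],"angular":[0,0,0],"gripper":-1},
    {"linear":[1,0,125],"angular":[0,0,0],"gripper":-1},
    {"linear":[1,0,125],"angular":[0,0,0],"gripper":-1},
    {"linear":[1,0,125],"angular":[0,0,0],"gripper":-1},
    {"linear":[1,0,125],"angular":[0,0,0],"gripper":-1},
    {"linear":[1,0,125],"angular":[0,0,0],"gripper":-1},
    {"linear":[1,0,125],"angular":[0,0,0],"gripper":-1},
    {"linear":[1,0,125],"angular":[0,0,0],"gripper":-1},
  ],
)

```text
time_s: 25.1
position: [0.551, 0.0974, 0.0759]
tool_rot: [[-0.122, 0.993, 0.001], [0.993, 0.122, -0.0], [-0.0, 0.001, -1.0]]
ft_force: [-2.5, -0.8, 6.2]
grip_width: 0.0574
```

Request:
servo_tool(
  commands=[
    {"linear":[0,0,-4],"angular":[0,0,0],"gripper":-1},
    {"linear":[0,0,-14],"angular":[0,0,0],"gripper":-1},
    {"linear":[0,0,-29],"angular":[0,0,0],"gripper":-1},
    {"linear":[0,0,-46],"angular":[0,0,0],"gripper":-1},
    {"linear":[0,0,-63],"angular":[0,0,0],"gripper":-1},
    {"linear":[0,0,-80],"angular":[0,0,0],"gripper":-1},
    {"linear":[0,0,-97],"angular":[0,0,0],"gripper":-1},
    {"linear":[0,0,-114],"angular":[0,0,0],"gripper":-1},
    {"linear":[0,0,-130],"angular":[0,0,0],"gripper":-1},
    {"linear":[0,0,-142],"angular":[0,0,0],"gripper":-1},
    {"linear":[0,0,-149],"angular":[0,0,0],"gripper":-1},
    {"linear":[0,0,-151.5],"angular":[0,0,0],"gripper":-1},
    {"linear":[0,0,-151.5],"angular":[0,0,0],"gripper":-1},
    {"linear":[0,0,-151.5],"angular":[0,0,0],"gripper":-1},
    {"linear":[0,0,-151.5],"angular":[0,0,0],"gripper":-1},
    {"linear":[0,0,-151.5],"angular":[0,0,0],"gripper":-1},
    {"linear":[0,0,-151.5],"angular":[0,0,0],"gripper":-1},
    {"linear":[0,0,-151.5],"angular":[0,0,0],"gripper":-1},
  ],
)

```text
time_s: 26.9
position: [0.5508, 0.0974, 0.2262]
tool_rot: [[-0.122, 0.993, -0.0], [0.993, 0.122, 0.0], [0.0, -0.0, -1.0]]
ft_force: [-0.0, 0.5, -6.7]
grip_width: 0.057
```

```bash
python3 - <<'E'
from h import *
go(550,96,225,7)
for i in range(4):
  p=env.get_image("scene"); s=env.observe(); print(np.round(s["ft_force"],2),np.round(s["position"],4),s["grip_width"])
cv2.imwrite("pics/s4.png",cv2.resize(p["frame"][90:300,130:400],None,fx=2.8,fy=2.8));
E
```

```text
t 26.9 pos [550.8  97.4 226.2] lin [-1.3 -0.9  1.2] ang [-0.01 -0.   -0.  ] F [-0.    0.52 -6.66] w 57.0
[-0.62  0.31 -5.59] [0.5508 0.0974 0.2262] 0.05754164237230512
[ 0.39  0.72 -6.41] [0.5508 0.0974 0.2263] 0.05731010993004756
[ 0.67  0.28 -6.98] [0.5507 0.0974 0.2263] 0.057326800941674735
[-0.48 -0.37 -6.55] [0.5507 0.0974 0.2263] 0.05748854464886815
```

View pics/s4.png

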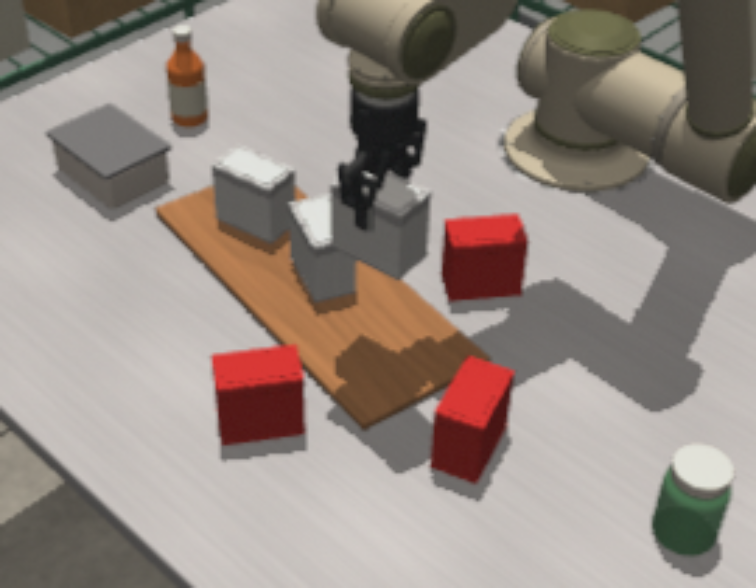

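The picture shows tin_left held upright at crop (385,230). The middle and right tins stand upright in place at (325,250) and (255,195), and the jar, bottle, tub and red tins have not moved. The force is about 6.4 N and steady, so I hand in.

```bash
python3 -c "
from rig import env
env.close_job(); print(env.observe()['time_s'])"
```

```text
the job is handed in; nothing more can be done
the job is handed in; nothing more can be done
```

The left tin is the heaviest. I handed the job in at about 27 s with the arm still holding it upright and still, about 15 cm above the board.

I hefted the tins from left to right, lifting each about 11 cm and standing it back where it was. The wrist force readings were:

| Tin | Force | Weight |
|---|---|---|
| Left | about 6.4 N | about 0.65 kg |
| Middle | about 2.1 N | about 0.21 kg |
| Right | about 3.7 N | about 0.38 kg |

- **Last checks:** The tool stayed still to within 0.1 mm and the grip width held at 57 mm. The force again read about 6.4 N, the same as at the first heft. The last picture showed the other two tins upright in their places, and the jar, bottle, tub and red look-alikes untouched.
- **Disagreements:** No check failed. The force readings scatter by about 0.5 N, and the middle tin's 0.21 kg is slightly under the stated minimum of 0.23 kg. The gap of about 2.7 N to the next heaviest is well above that scatter.

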